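Turn a circuit board over against a turning stop

ROBOT

A 7-joint arm with a two-finger parallel gripper is mounted at the origin on a cart in front of the work surface, level with it; the furniture and walls round the work are solid. World frame = base frame: x ahead of the robot, y to its left, z up, the work surface at z = 0. Lengths are in m, angles in rad, forces in N, time in s.
With the tool pointing down it reaches from about 0.425 to 0.95 m from the base axis. Payload 4.7 kg.
Tool frame: the origin (TCP) lies between the finger pads; the fingertips stand 25 mm ahead of it and the grasp point (between the pads) lies 6 mm ahead of it; x points along the fingers, z is the direction in which the jaws open and shut, and the axes are right-handed (so a half turn about x gives the same grasp; the last joint's range is limited). The gripper opens to 85 mm and grips with 20 to 120 N. Pads are 22 mm wide; open, the fingers measure 114 mm over their backs; the gripper's body (76 mm by 85 mm) begins 54 mm behind the grasp point. The pads swing forward as they close: fully open they stand 13 mm farther back than shut.
Start: joints at [-0.029, 0.469, -0.049, 1.532, 0.024, 1.141, -0.082], TCP at [0.675, 0, 0.256] pointing down, gripper open.
Joint ranges: [-2.59, 2.59], [-0.33, 1.99], [-1.39, 1.29], [0.1, 2.45], [-1.04, 4.18], [0.21, 1.99], [-2.66, 2.66]. Speed limits (rad/s): [2.57, 2.57, 3.14, 3.14, 3.14, 3.14, 3.14].

INTERFACE

Orientations are given as a 3x3 rotation matrix whose columns are the frame's x, y, z axes.
In Python, from rig import * gives the robot as it stands. Calls block until the motion is done:
- movep(position, orientation): joint-space move of the TCP to a pose.
- move_l(position, attitude=None, feed=0.15, until_force=None): straight line of the TCP; attitude=None keeps the orientation; feed is the mean speed in m/s. With until_force (N) it stops when the force on the tool has changed by that much, and returns True; else False.
- move_joints(angles): joint-space move.
- command_gripper(opening, newtons=None): finger opening in m; newtons is the grip in N (None keeps the last); returns when the fingers have stopped.
- sleep(seconds).
- inverse_kinematics(position, orientation): joint angles nearest the present ones, or None.
- sense(): the state.
- camera(name): name is "scene" or "side" or "wrist"; returns (picture, depth): 480x640x3 uint8, red, green, blue; 480x640 float32, m along the optical axis (not along the pixel's ray), 0 where there is no reading.
- camera_params(name): a dict with "K" (3x3 intrinsics, pixels), "position" and "rotation" of the camera in the world; the wrist camera has in their place "tool_from_camera" (4x4, takes a point from camera to tool coordinates, whose origin is the TCP and whose axes are the tool frame's). Camera axes: x right, y down, z forward; pixel columns grow to the right and rows downward; lengths in m; the calibration is good to about 2 mm. A picture is of the moment at which its call begins: read the wrist's pose just before it. camera_params takes no time and is no camera call.
A pose or a line that the arm cannot do raises Unreachable and nothing moves.
- finish_job(): hands the job in, once; it reports no verdict.
The state is a dict: "time_s": time; "joint_pos": joint angles; "qd": joint speeds; "joint_efforts": joint torques, N m; "position": TCP position; "tcp_rot": TCP orientation; "wrist_force": force on the tool from outside, world axes, zero at the start; "ft_torque": the same for the moment, N m; "finger_gap": finger opening in m.
Only numpy, scipy, OpenCV 4.12 (cv2) and the standard library are available. Lean on these libraries where they do the work, as an engineer would, in place of code of your own. Each camera call takes 0.05 s, during which the arm holds its last target. There are 200 camera calls.

TASK

The small circuit board lies with its components upwards on the grey plate in front of the low white stop. Turn it over without picking it up: push it with the fingertips against the stop until it climbs the sloping face and stands leaning there on its long edge, then push its upper edge back from behind so that it tips over and lies flat on the grey plate with the soldered side up. Leave the tin, the pen and the reel where they are.

Things in the scene. Friction and masses are not known exactly. Their poses are not given: they have to be found in the camera images.
- stop: Fixed stop, 120 mm wide, 40 mm high, on a grey base plate. Origin: on the plate's top, middle of the line where the stop's white face begins. Own +x points from the plate's free area into the stop (the pushing direction), y along the stop, z up. The face is slippery plastic (friction about 0.15): up to 8 mm height it rises at 45 degrees, up to 18 mm at 60, above at 75, away from the free area.
- stop_top (a point): Middle of the upper front edge of the stop's white face, 19.7 mm in x and 40 mm in z from the stop's origin. Nothing of the stop is higher; above 35 mm height it ends at x = 25 mm from the origin; behind, a bracket with a 4 mm thick foot and two 8 mm high screw heads reaches to x = 58 mm, the plate to x = 60 mm.
- plate_middle (a point): Middle of the base plate's free area, on its top: the free area is 135 mm (stop's x) by 130 mm (y), in front of the stop. The top (friction about 0.6) is 5 mm above the bench and 3 mm above the mat.
- board: Loose green circuit board, 64 mm (own x) by 90 mm (own y), 2 mm thick, about 60 g. Origin: middle of the solder (bare) side; own z points to the component side: up at the start, down at the end. At the start it lies flat, its x within 0.25 rad of the stop's x, the middle of its long edge 15 to 45 mm before the stop. Turned over it lies on its components, the solder side 9 mm above the plate.
- board_centre (a point): Centre of the board's 2 mm thick panel; axes as the board's. Leaning on the stop, the board stands at about 65 degrees, component side away from the stop, top edge about 60 mm above the plate, 20 mm above the stop. It stays so when left alone. Pushes of a few newtons, low down on the terminal strip, suffice.
- edge_a (a point): Middle of one long edge of the board (own x = +32 mm). Along each long edge, 1 mm inside it, runs a green terminal strip 70 mm long, 9 mm deep and 7 mm tall (top 9 mm above the solder side), which can be pushed from outside with the fingertips just above the plate.
- edge_b (a point): Middle of the other long edge of the board (own x = -32 mm).
- tin: Bystander: small round tin, 41 mm across, 18 mm high, on the mat; origin at its underside.
- pen: Bystander: flux pen lying on the mat, 115 mm long, 15 mm thick; origin under its middle.
- reel: Bystander: solder reel standing on end, 56 mm across, 58 mm high; origin at its underside.

How it is judged:
On the way:
1. the board stands on a long edge, leaning against the face of the stop, component side away from it (angle between board's own z axis and vertical between 1 and 1.5 rad and x of board_centre in the frame of stop between -0.012 and 0.03 m and y of board_centre in the frame of stop between -0.05 and 0.05 m), for 0.2 s.
At the end, for the whole second after the job is handed in: The board lies at rest on its components on the grey plate in front of the stop, solder side up and flat within 0.12 rad, its centre less than 105 mm before the stop's foot line and within 45 mm of the stop's middle (angle between board's own z axis and vertical above 3.02 rad and z of board_centre in the frame of stop between 0.004 and 0.014 m and x of board_centre in the frame of stop between -0.105 and 0 m and y of board_centre in the frame of stop between -0.045 and 0.045 m and linear speed of board below 0.02 m/s and angular speed of board below 0.2 rad/s); the robot touches nothing.
It fails at once if the board is picked up (its centre more than 50 mm above the bench, or both long edges more than 25 mm above it) (height (world z) of board_centre above 0.05 m or height (world z) of each of edge_a, edge_b above 0.025 m).
It fails at once if the tin, the pen or the reel is moved by more than 20 mm (distance of any of tin, pen, reel from where it was at the start of the episode above 0.02 m).
It also fails if it takes over 51 s, if anything falls off the work surface, if the arm or the gripper's body presses on something with over 40 N, if the wrist force passes 120 N, or if a joint passes its speed limit or range.

## Working session

There is one attempt and no reset: what is moved stays moved. The work goes in short steps, each a Python script; the robot and the scene stay as the last script left them, time stands still between calls to the robot, and variables do not carry over. Pictures are saved under pics/ and viewed, about 8 in all and at most 12, crops included, and the job is handed in when it is done.

```bash
ls; mkdir -p pics
python3 - <<'E'
from rig import *
import cv2,numpy as np
ims=[]
for n in ("scene","side"):
    im,d=camera(n); np.savez(f"pics/{n}0.npz",im=im,d=d); p=camera_params(n); print(n,p)
    ims.append(cv2.resize(im,(800,600)))
    cv2.imwrite(f"pics/{n}0.png",im[:,:,::-1])
s=sense(); im,d=camera("wrist"); np.savez("pics/wrist0.npz",im=im,d=d,pos=s["position"],rot=s["tcp_rot"]); print(camera_params("wrist"),s)
cv2.imwrite("pics/wrist0.png",im[:,:,::-1])
E
```

```text
pics
scene {'K': array([[542.84689032,   0.        , 327.93752854],
       [  0.        , 542.84689032, 235.48483407],
       [  0.        ,   0.        ,   1.        ]]), 'position': array([0.25072496, 0.85092882, 0.70908354]), 'rotation': array([[-0.89579987, -0.30408339,  0.3241541 ],
       [-0.44429641,  0.63229749, -0.63466573],
       [-0.01197051, -0.71255398, -0.70151517]])}
side {'K': array([[578.39662139,   0.        , 323.02603613],
       [  0.        , 578.39662139, 240.74174078],
       [  0.        ,   0.        ,   1.        ]]), 'position': array([0.25302225, 1.07608258, 0.50745552]), 'rotation': array([[-0.94442748, -0.15464172,  0.29007358],
       [-0.32870717,  0.43652336, -0.83749565],
       [ 0.00288787, -0.88630316, -0.46309649]])}
{'K': array([[426.7960229 ,   0.        , 326.78041168],
       [  0.        , 426.7960229 , 237.50023657],
       [  0.        ,   0.        ,   1.        ]]), 'tool_from_camera': array([[-6.73221181e-04, -3.05640624e-01,  9.52146709e-01,
        -1.17310746e-01],
       [-9.47528934e-04, -9.52146303e-01, -3.05641163e-01,
       
[... 312 characters left out ...]
-0.08230422]), 'qd': array([ 0.0001177 , -0.00080011,  0.00099954, -0.0048428 ,  0.0002803 ,
       -0.00069441, -0.00179155]), 'joint_efforts': array([ 5.33060393e-04, -5.11518788e+01, -4.69155551e-02, -2.38390929e+01,
        1.07741368e-02,  4.46335340e-03,  2.13932526e-05]), 'position': array([ 6.74526034e-01, -2.50734113e-05,  2.55351593e-01]), 'tcp_rot': array([[-1.77749696e-03, -4.73356093e-06,  9.99998420e-01],
       [-1.07418155e-04,  9.99999994e-01,  4.54263263e-06],
       [-9.99998414e-01, -1.07409911e-04, -1.77749746e-03]]), 'wrist_force': array([0.25107617, 0.0204362 , 0.24826144]), 'ft_torque': array([ 0.00832683,  0.04982774, -0.02069271]), 'finger_gap': 0.08537422940470933}
```

View pics/scene0.png

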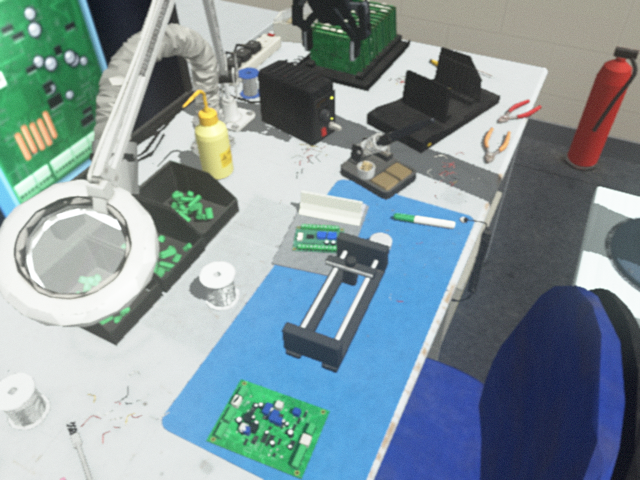

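View pics/wrist0.png

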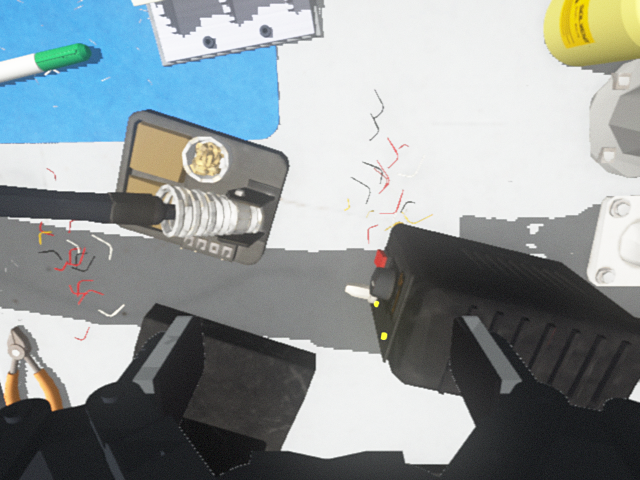

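The scene view shows the stop at about (333,208), the board at (318,238), a black railed fixture at (340,300), the tin at (381,240), the pen at (425,220) and the reel at (219,285). The wrist camera sees only the back of the stop, at (240,30). Next I'll zoom in and convert pixels to positions.

```bash
cat > h.py <<'E'
from rig import *
import cv2, numpy as np
def cam(n, s=None):
    p=camera_params(n)
    if n!="wrist": return p["K"],np.array(p["position"]),np.array(p["rotation"])
    T=p["tool_from_camera"]; R=np.array(s["tcp_rot"])
    return p["K"], np.array(s["position"])+R@T[:3,3], R@T[:3,:3]
def ray(c,u,v,z):
    K,o,R=c; d=R@np.linalg.solve(K,[u,v,1.]); return o+d*(z-o[2])/d[2]
def cloud(c,d):
    K,o,R=c; v,u=np.mgrid[:480,:640]
    P=np.stack([(u-K[0,2])/K[0,0]*d,(v-K[1,2])/K[1,1]*d,d],-1)
    return P@R.T+o
E
python3 - <<'E'
from h import *
z=np.load("pics/scene0.npz"); c=cam("scene"); P=cloud(c,z["d"])
for n,(u,v) in dict(board=(318,238),stopTopL=(303,195),stopTopR=(364,208),plateL=(275,262),platefree=(290,255),reel=(219,272),tin=(381,238),penL=(397,217),penR=(453,225),rigTop=(362,248),rigfront=(310,340),blackbox=(297,95),iron=(380,140)).items(): print(n,P[v,u].round(3))
a=cv2.resize(z["im"][160:300,220:480,::-1],(780,420),interpolation=cv2.INTER_CUBIC)
z2=np.load("pics/side0.npz"); 
cv2.imwrite("pics/crop1.png",a); cv2.imwrite("pics/side0.png",z2["im"][:,:,::-1])
E
```

```text
board [0.588 0.231 0.009]
stopTopL [0.651 0.168 0.04 ]
stopTopR [0.545 0.118 0.008]
plateL [0.631 0.314 0.005]
platefree [0.614 0.289 0.007]
reel [0.674 0.411 0.056]
tin [0.48  0.192 0.02 ]
penL [0.477 0.118 0.011]
penR [0.375 0.095 0.013]
rigTop [0.487 0.264 0.058]
rigfront [0.477 0.468 0.066]
blackbox [ 0.771 -0.034  0.118]
iron [0.559 0.017 0.099]
```

View pics/crop1.png

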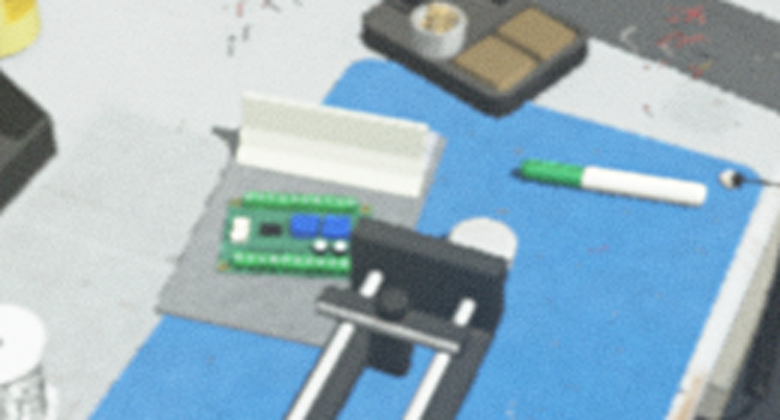

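View pics/side0.png

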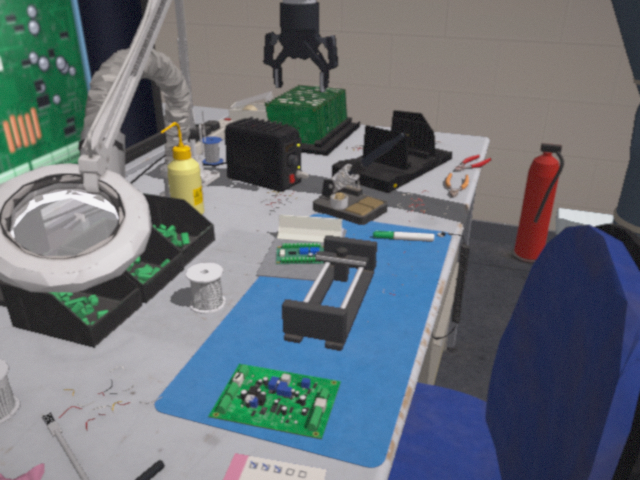

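Measured so far: the stop is near (0.60, 0.15) facing about +y, the board is near (0.588, 0.231), and the railed fixture is at x<0.53, y>0.25. I'll check the heights near the path, then take wrist pictures above the board.

Run:
```python
from h import *
H=np.zeros((16,16))
for n in("scene","side"):
    z=np.load(f"pics/{n}0.npz"); P=cloud(cam(n),z["d"])[z["d"]>0].reshape(-1,3)
    i=((P[:,0]-0.40)/.03).astype(int); j=((P[:,1]+.02)/.03).astype(int)
    m=(P[:,0]>=.4)&(P[:,1]>=-.02)&(i<16)&(j<16)
    np.maximum.at(H,(i[m],j[m]),P[m,2])
print("rows x .40+.03i, cols y -.02+.03j (mm)"); print((H*1000).astype(int))
down=np.array([[0,0,1],[0,1,0],[-1,0,0.]])
movep([0.59,0.27,0.26],down)
for k,p in enumerate([(0.59,0.27,0.26),(0.63,0.23,0.26)]):
    if k: move_l(p)
    sleep(.2); s=sense(); im,d=camera("wrist")
    np.savez(f"pics/w{k}.npz",im=im,d=d,pos=s["position"],rot=s["tcp_rot"]); cv2.imwrite(f"pics/w{k}.png",im[:,:,::-1])
print(sense()["time_s"],s["position"])
```

```text
rows x .40+.03i, cols y -.02+.03j (mm)
[[  3   3   5  16  20   5   6   5   5   5   5   7   5   5   5   5]
 [  3 188 188  14  19   4   5  20  66  67  64  65  42  42  42  66]
 [ 20 186 187   4  17   5  23  26  66  67  77  79  39  37  13  67]
 [ 25 165 155  18   6   5  21  23  65  67  77  77  42  43  43  67]
 [131 137  24  22  13  46  15   7  64  67  64  65  16  16  16  65]
 [109 113  49   5  10  46  22  16  16  17   9   5   5   5   5   5]
 [348 348  46   5   5  47  44  17  16  17   9   7   5   5   5   5]
 [403 403  21   5   4  46  46  16  16  14   8   7   4   5   4   5]
 [408 409 403   3   3  43  45   7   7   7   6   4   3  60  60  60]
 [353 409 391   3   3   3   5   4   3   4   4   3   4  60  61  60]
 [356 403   4   4   3   3   3   5   3   3   3   3   3   3  58   2]
 [347 347   3   3   2   3   3   4   3   3  37   3  37  38  39 209]
 [  3   5   3   3   3   3   3   5  57  38  39  56  56  38 218 269]
 [  4   3   4   3   3   3   4   0  78  33  36 344 337 325 309 295]
 [  5   3   4   3 113 116 416 418 419 393 374 356 341 323 287 255]
 [  3   3   5 407 302 413 415 417 394 349 348 341 329 313 285 248]]
2.2667 [0.62908181 0.23151453 0.26009594]
```

View pics/w0.png

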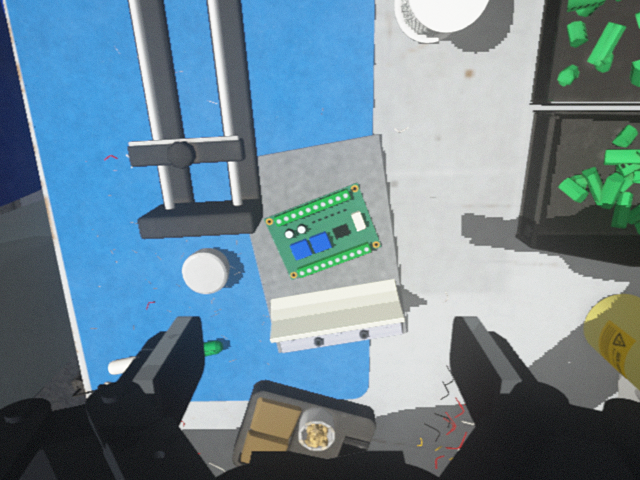

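The board shows at corners (266,221), (355,186), (381,245) and (293,279). The stop's foot line runs from about (270,303) to (396,281) and its top front edge lies near y≈335. The tin is at (205,271), the pen at (165,358), and the fixture's front right corner at (260,225). I'll measure from both wrist views.

```bash
cat >> h.py <<'E'
def boardmask(im,lo=(45,70,40),hi=(95,255,255)):
    m=cv2.inRange(cv2.cvtColor(im,cv2.COLOR_RGB2HSV),lo,hi)
    return cv2.morphologyEx(m,cv2.MORPH_CLOSE,np.ones((9,9)))
E
python3 - <<'E'
from h import *
C=[];Fs=[]
for k in (0,1):
    z=np.load(f"pics/w{k}.npz"); im=z["im"]; c=cam("wrist",dict(position=z["pos"],tcp_rot=z["rot"])); P=cloud(c,z["d"])
    near=lambda m:m*((P[:,:,0]>.5)&(P[:,:,0]<.7)&(P[:,:,1]>.08)&(P[:,:,1]<.32)&(z["d"]>0)).astype(np.uint8)
    m=near(boardmask(im)); cs=max(cv2.findContours(m,0,2)[0],key=cv2.contourArea)
    px=cv2.minAreaRect(cs)[0]; C.append((c,px))
    w=np.array([ray(c,u,v,.008)[:2] for u,v in cs[:,0]],np.float32)
    print("board",px,cv2.minAreaRect(w),"depth z",np.percentile(P[m>0][:,2],[5,50,95]).round(4))
    hsv=cv2.cvtColor(im,cv2.COLOR_RGB2HSV)
    for uv in ((330,300),(330,325),(330,270)): print(hsv[uv[1],uv[0]],P[uv[1],uv[0]].round(4),end=' ')
    print()
    # stop from depth: front top edge and foot
    R=(P[:,:,0]>.52)&(P[:,:,0]<.68)&(P[:,:,1]>.1)&(P[:,:,1]<.23)&(z["d"]>0)
    q=P[R&(P[:,:,2]>.036)&(P[:,:,2]<.06)]
    print("stop top rect",cv2.minAreaRect(q[:,:2].astype(np.float32)),np.percentile(q[:,2],95))
    for xx in np.arange(.54,.66,.02):   # foot: where the height passes 8 mm above plate
        q=P[R&(abs(P[:,:,0]-xx)<.003)]; q=q[np.argsort(-q[:,1])]; b=[(q[(q[:,2]>h-.002)&(q[:,2]<h+.002)][:,1]) for h in (.013,.023,.045)]
        print(round(xx,2),[round(float(np.median(t)),4) if len(t) else None for t in b],end=' ')
    print()
# triangulate board centre
A=[];b=[]
for c,(u,v) in C:
    K,o,R=c; d=R@np.linalg.solve(K,[u,v,1.]); d/=np.linalg.norm(d); M=np.eye(3)-np.outer(d,d); A.append(M); b.append(M@o)
print("tri",np.linalg.lstsq(np.vstack(A),np.hstack(b),rcond=None)[0])
z=np.load("pics/w0.npz"); c=cam("wrist",dict(position=z["pos"],tcp_rot=z["rot"]))
for p in ((270,303),(396,281)): print("foot",ray(c,*p,.005))
for p in ((272,341),(403,318)): print("top",ray(c,*p,.045))
for p in ((260,158),(381,136)): print("plate far",ray(c,*p,.005))
for p in ((355,186),(266,221),(293,279),(381,245)): print("corner",ray(c,*p,.007))
E
```

```text
board (322.97320556640625, 232.7882080078125) ((0.5886083841323853, 0.23152604699134827), (0.08921186625957489, 0.06541580706834793), 21.355098724365234) depth z [0.0056 0.0073 0.0144]
[ 33  11 240] [0.5945 0.1667 0.0116] [ 38  20 206] [0.5943 0.1559 0.0394] [ 78   7 173] [0.5946 0.1946 0.0052] 
stop top rect ((0.6000462770462036, 0.15195511281490326), (0.11962641030550003, 0.014800493605434895), 9.582348823547363) 0.04491796137444653
0.54 [0.157, 0.1514, 0.1445] 0.56 [0.2154, 0.1546, 0.1471] 0.58 [0.2024, 0.1582, 0.151] 0.6 [0.2062, 0.1617, 0.1546] 0.62 [0.2136, 0.165, 0.1578] 0.64 [0.1745, 0.1688, 0.1614] 
board (279.53448486328125, 193.586181640625) ((0.5887477397918701, 0.23165449500083923), (0.08931145071983337, 0.06472797691822052), 21.489437103271484) depth z [0.0055 0.0072 0.0144]
[114  12 209] [0.633  0.1291 0.0085] [104 154 230] [0.6332 0.0985 0.0016] [ 32  17 208] [0.6328 0.1663 0.0243] 
stop top rect ((0.5999245643615723, 0.1520465761423111), (0.11998854577541351, 0.01467351894825697), 9.80082893371582) 0.044993399713009044
0.54 [0.1571, 0.1514, 0.1443] 0.56 [0.2146, 0.1547, 0.1477] 0.58 [0.2028, 0.1583, 0.1511] 0.6 [0.2059, 0.162, 0.1546] 0.62 [0.2139, 0.165, 0.1581] 0.64 [0.175, 0.1691, 0.1617] 
tri [0.58829201 0.2319778  0.00783709]
foot [0.53677346 0.16055923 0.005     ]
foot [0.65713914 0.18302931 0.005     ]
top [0.54280166 0.14329802 0.045     ]
top [0.65781638 0.16556695 0.045     ]
plate far [0.53435757 0.29902808 0.005     ]
plate far [0.63827618 0.3171346  0.005     ]
corner [0.61670707 0.27458944 0.007     ]
corner [0.53713629 0.24309154 0.007     ]
corner [0.55981783 0.18639463 0.007     ]
corner [0.64141138 0.2198083  0.007     ]
```

Stop frame: origin about (0.596, 0.174), long axis turned 9.8°. The board's centre is about (-58, +3) mm in that frame, yawed 11.6° relative to the stop, and the triangulated height of 7.8 mm agrees with the text. Next I partly close the fingers, touch down behind the board and push.

```bash
cat >> h.py <<'E'
th=0.172; a=np.array([np.cos(th),np.sin(th),0]); n=np.array([np.sin(th),-np.cos(th),0]); O=np.array([.5958,.1743,.005])
# tool x down, tool z (jaws) along a, y = z x x
RT=np.column_stack([[0,0,-1.],np.cross(a,[0,0,-1.]),a])
def W(x,y,z): return O+n*x+a*y+np.array([0,0,z])
def S(p): d=np.array(p)-O; return np.array([d@n,d@a,d[2]])
E
python3 - <<'E'
from h import *
print("RT y",RT[:,1])
z=np.load("pics/w0.npz"); c=cam("wrist",dict(position=z["pos"],tcp_rot=z["rot"]))
print("rig corner",S(ray(c,260,225,.066)),S(ray(c,258,205,.066)))
command_gripper(0.036)
movep(W(-.118,.003,.15),RT)
move_l(W(-.118,.003,.05),feed=.15)
r=move_l(W(-.118,.003,.012),feed=.03,until_force=4)
s=sense(); print(r,S(s["position"]),s["wrist_force"],s["finger_gap"],s["time_s"])
E
```

```text
RT y [-0.17115318  0.98524443  0.        ]
rig corner [-0.0902647  -0.03976849  0.061     ] [-0.10571205 -0.03777897  0.061     ]
True [-0.11798841  0.00287334  0.02411885] [-0.78019139  0.2971211   4.48485797] 0.03563628905408374 5.0583
```

Run:
```python
from h import *
move_l(W(-.118,.003,.027),feed=.05)
f0=sense()["wrist_force"]
for x in (-.10,-.085,-.075,-.065,-.055):
    r=move_l(W(x,.003,.027),feed=.04,until_force=20)
    s=sense(); f=s["wrist_force"]-f0; print(r,S(s["position"]).round(4),"n",round(f@n,2),"a",round(f@a,2),"z",round(f[2],2))
    if r: break
im,d=camera("wrist"); np.savez("pics/p1.npz",im=im,d=d,pos=s["position"],rot=s["tcp_rot"])
im2,_=camera("side"); 
cv2.imwrite("pics/p1.png",np.vstack([cv2.resize(im[:,:,::-1],(440,330)),cv2.resize(im2[200:290,250:370,::-1],(440,330),interpolation=2)])[:600] if 0 else np.hstack([cv2.resize(im[:,:,::-1],(440,330)),cv2.resize(im2[200:290,250:370,::-1],(360,330))]))
print(s["time_s"])
```

```text
True [-0.114   0.0027  0.0269] n -1.87 a -0.36 z 1.85
5.6667
```

View pics/p1.png

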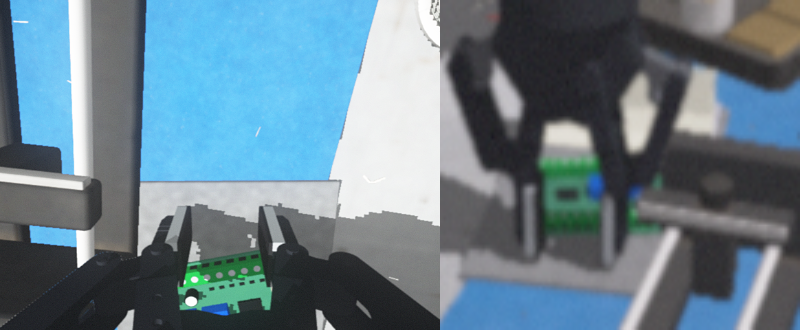

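The wrist view (left half) shows the fingertips just behind the strip at (185-265, 265), with clearance to the fixture at left, x<140. The force reading is under 2 N, so the stop was probably a start-up transient. I'll continue slowly and log the forces.

Run:
```python
from h import *
f0=sense()["wrist_force"]
for x in (-.112,-.108,-.104,-.10,-.095,-.09,-.085,-.08,-.075,-.07,-.065,-.06,-.055):
    r=move_l(W(x,.003,.027),feed=.025,until_force=20)
    s=sense(); f=s["wrist_force"]; print(r,S(s["position"]).round(4),"n",round(f@n,2),"a",round(f@a,2),"z",round(f[2],2),"gap",round(s["finger_gap"],4))
    if np.linalg.norm(f)>12: break
s=sense();im,d=camera("wrist"); np.savez("pics/p2.npz",im=im,d=d,pos=s["position"],rot=s["tcp_rot"])
im2,_=camera("side")
cv2.imwrite("pics/p2.png",np.hstack([cv2.resize(im[:,:,::-1],(440,330)),cv2.resize(im2[200:290,250:370,::-1],(360,330))]))
print(s["time_s"])
```

```text
False [-0.1139  0.003   0.0271] n -5.56 a 0.89 z -0.12 gap 0.0359
False [-0.114   0.0031  0.0273] n -12.44 a 0.45 z -2.1 gap 0.0362
6.325
```

View pics/p2.png

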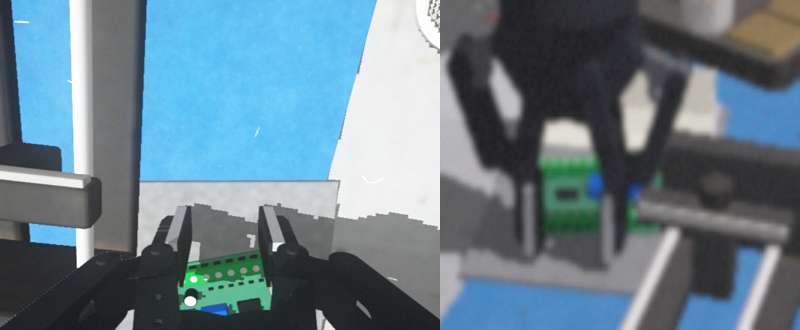

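The images are unchanged and the arm is blocked at x=-0.114. The outer finger linkage on the -y side must be touching the fixture's end block, whose side is at stop y≈-0.038. I'll back off, narrow the gap to 20 mm and shift 11 mm away from the fixture; the board's centre of mass still lies between the two fingers.

Run:
```python
from h import *
move_l(W(-.118,.004,.027),feed=.05)
move_l(W(-.118,.014,.06),feed=.1)
command_gripper(0.02)
r=move_l(W(-.118,.014,.012),feed=.04,until_force=4)
h=S(sense()["position"])[2]; print("touch",r,h); h+=.003
move_l(W(-.118,.014,h),feed=.05)
for x in (-.112,-.106,-.10,-.095,-.09,-.085,-.08,-.075,-.07):
    r=move_l(W(x,.014,h),feed=.025,until_force=15)
    s=sense(); f=s["wrist_force"]; print(r,S(s["position"]).round(4),"n",round(f@n,2),"a",round(f@a,2),"z",round(f[2],2))
    if np.linalg.norm(f)>10: break
s=sense();im,d=camera("wrist"); np.savez("pics/p3.npz",im=im,d=d,pos=s["position"],rot=s["tcp_rot"])
im2,_=camera("side")
cv2.imwrite("pics/p3.png",np.hstack([cv2.resize(im[:,:,::-1],(440,330)),cv2.resize(im2[200:290,250:370,::-1],(360,330))]))
print(s["time_s"])
```

```text
touch True 0.02527475961388884
False [-0.1115  0.014   0.0281] n -0.68 a 0.06 z 0.41
False [-0.1057  0.0141  0.0283] n 0.57 a -0.13 z -0.16
False [-0.0996  0.014   0.0283] n 0.45 a 0.18 z 0.91
False [-0.0946  0.014   0.0283] n 0.38 a -0.66 z 0.18
False [-0.0896  0.014   0.0283] n -0.82 a 0.19 z 0.08
False [-0.0846  0.014   0.0283] n 0.16 a 0.43 z 0.37
False [-0.0795  0.014   0.0282] n 0.49 a 0.27 z -0.77
False [-0.0747  0.014   0.0283] n -0.04 a 0.06 z 0.18
False [-0.0695  0.014   0.0283] n -0.66 a 0.03 z 0.29
11.9333
```

View pics/p3.png

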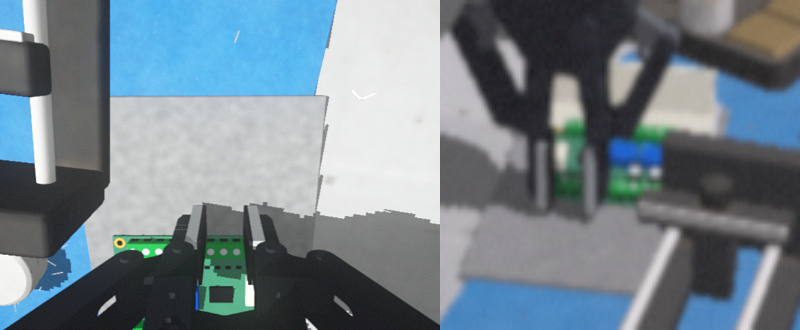

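The board now lies square to the fingers, with its left rear corner at (120,242), and the fingers are past the fixture. Next I push it up the face.

Run:
```python
from h import *
z=np.load("pics/p3.npz"); c=cam("wrist",dict(position=z["pos"],tcp_rot=z["rot"])); print("corner",S(ray(c,169,346,.007)))
h=.0283
for x in (-.06,-.05,-.04,-.034,-.03,-.026,-.023):
    r=move_l(W(x,.014,h),feed=.03,until_force=15)
    s=sense(); f=s["wrist_force"]; print(r,S(s["position"]).round(4),"n",round(f@n,2),"a",round(f@a,2),"z",round(f[2],2))
    if np.linalg.norm(f)>10: break
s=sense();im,d=camera("wrist"); np.savez("pics/p4.npz",im=im,d=d,pos=s["position"],rot=s["tcp_rot"])
im2,d2=camera("side"); np.savez("pics/s4.npz",im=im2,d=d2)
P=cloud(cam("side"),d2); m=(boardmask(im2)>0)&(d2>0)&(abs(P[:,:,0]-.59)<.07)&(abs(P[:,:,1]-.2)<.08); q=P[m]; q=np.array([S(p) for p in q]); print("board pts min/max",np.percentile(q,[3,50,97],axis=0).round(4))
cv2.imwrite("pics/p4.png",np.hstack([cv2.resize(im[:,:,::-1],(440,330)),cv2.resize(im2[200:290,250:370,::-1],(360,330))]))
print(s["time_s"])
```

```text
corner [-0.0581292  -0.04605964  0.002     ]
False [-0.0594  0.014   0.0282] n -1.27 a -0.61 z -0.81
False [-0.049   0.0141  0.0283] n -0.27 a -0.04 z -0.53
False [-0.0395  0.0141  0.0283] n -0.05 a 0.55 z 1.2
False [-0.0336  0.014   0.0283] n -0.02 a -0.04 z -0.88
False [-0.0296  0.014   0.0283] n -0.67 a -0.22 z -0.2
False [-0.0256  0.014   0.0283] n -0.02 a -0.13 z 0.35
False [-0.0226  0.014   0.0283] n 0.35 a 0.11 z -0.28
board pts min/max [[-0.0379 -0.0457  0.0065]
 [ 0.0008 -0.0103  0.0314]
 [ 0.0213  0.0256  0.2135]]
14.65
```

View pics/p4.png

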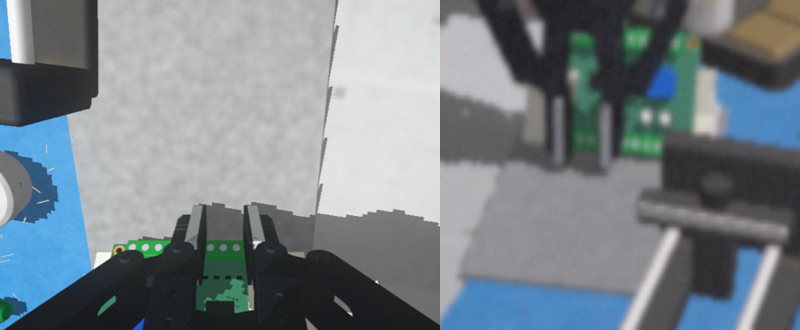

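The board has climbed the face and stands upright: the side view (right half) shows its component side at (575-700, 40-150). I'll fit its tilt, push on slightly if needed, back off and check again.

```bash
cat >> h.py <<'E'
def tilt():
    im,d=camera("side"); P=cloud(cam("side"),d)
    m=(boardmask(im)>0)&(d>0)
    q=(P[m]-O)@np.column_stack([n,a,[0,0,1]])
    q=q[(abs(q[:,1])<.06)&(q[:,0]>-.1)&(q[:,0]<.05)&(q[:,2]<.075)&(q[:,2]>.0)]
    top=np.percentile(q[:,2],98); u=q[q[:,2]>.012]
    for _ in range(4):
        c=u.mean(0); v=np.linalg.svd(u-c,full_matrices=False)[2][2]; r=abs((u-c)@v); u=u[r<max(.002,np.percentile(r,90)*0+.003)]
    v*=np.sign(v[2]) if abs(v[2])>.02 else 1
    print("normal",v.round(3),"angle",round(float(np.arccos(abs(v[2]))),3),"c",c.round(4),"n",len(u),"range",np.percentile(q,[2,98],axis=0).round(4).tolist(),"t",sense()["time_s"])
    return im
E
python3 - <<'E'
from h import *
tilt(); h=.0283
for x in (-.0205,-.019,-.0175):
    r=move_l(W(x,.014,h),feed=.03,until_force=12); f=sense()["wrist_force"]; print(r,S(sense()["position"]).round(4),"n",round(f@n,2),"z",round(f[2],2)); tilt()
    if r or np.linalg.norm(f)>6: break
E
```

```text
normal [0.617 0.022 0.786] angle 0.666 c [-0.0044 -0.0057  0.0411] n 71 range [[-0.0381, -0.0471, 0.0052], [0.0223, 0.0261, 0.0728]] t 14.8
False [-0.0203  0.014   0.0283] n -0.04 z 0.03
normal [0.314 0.135 0.94 ] angle 0.349 c [-0.0007 -0.0086  0.0345] n 56 range [[-0.0331, -0.0472, 0.0056], [0.0218, 0.0258, 0.073]] t 15.1
False [-0.0189  0.014   0.0283] n -0.34 z -0.03
normal [0.544 0.11  0.832] angle 0.588 c [ 0.0091 -0.0105  0.0307] n 55 range [[-0.0333, -0.0469, 0.0051], [0.0226, 0.0255, 0.0726]] t 15.4
False [-0.0182  0.0141  0.0285] n -1.64 z -0.53
normal [0.863 0.033 0.504] angle 1.043 c [ 0.007  -0.0097  0.0326] n 88 range [[-0.0328, -0.0472, 0.0052], [0.0229, 0.0261, 0.0728]] t 15.7
```

The last step met resistance, so the board is probably fully against the stop. I'll withdraw and look.

Run:
```python
from h import *
move_l(W(-.05,.014,.0285),feed=.05)
move_l(W(-.06,.014,.15),feed=.15)
sleep(.2); im=tilt()
s=sense(); w,d=camera("wrist")
P=cloud(cam("wrist",s),d); q=(P-O)@np.column_stack([n,a,[0,0,1]])
m=(boardmask(w)>0)&(d>0)&(abs(q[:,:,1])<.06)&(abs(q[:,:,0])<.06); b=q[m]; print("wrist pts",np.percentile(b,[2,50,98],axis=0).round(4))
cv2.imwrite("pics/p5.png",np.hstack([cv2.resize(w[:,:,::-1],(440,330)),cv2.resize(im[200:290,250:370,::-1],(360,330))]))
```

```text
normal [-0.923 -0.001  0.384] angle 1.177 c [ 0.0118 -0.0024  0.0312] n 612 range [[-0.0076, -0.0463, 0.0043], [0.0232, 0.0369, 0.0594]] t 17.7167
wrist pts [[-0.056  -0.0467  0.0052]
 [ 0.0092  0.0079  0.0284]
 [ 0.0256  0.0301  0.1605]]
```

View pics/p5.png

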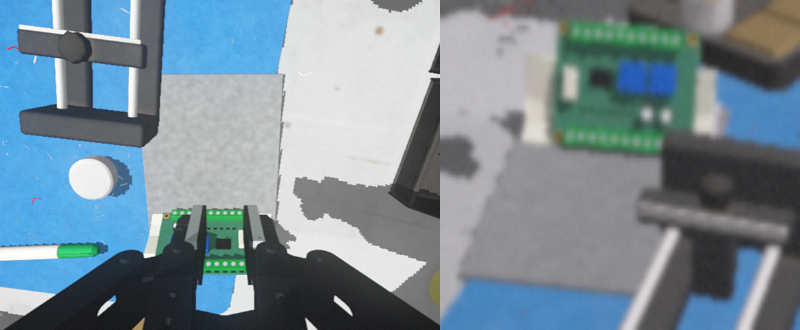

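The board stands at 1.18 rad, its top at 59 mm and its middle at y≈-0.002, and the bystanders are untouched. Now I go over the stop and push the upper edge back.

Run:
```python
from h import *
y=-.003
move_l(W(.075,y,.15),feed=.2)
command_gripper(0.036)
move_l(W(.075,y,.073),feed=.12)
tilt()
for x in (.05,.04,.03,.02,.01,.0,-.01,-.02,-.028):
    r=move_l(W(x,y,.073),feed=.05,until_force=12)
    s=sense(); f=s["wrist_force"]; print(r,S(s["position"]).round(4),"n",round(f@n,2),"z",round(f[2],2))
    if np.linalg.norm(f)>10: break
sleep(.3)
im,d=camera("side")
cv2.imwrite("pics/p6.png",cv2.resize(im[180:300,240:400,::-1],(640,480))); print(sense()["time_s"])
```

```text
normal [-0.921 -0.005  0.391] angle 1.17 c [ 0.0117 -0.0025  0.0308] n 596 range [[-0.0078, -0.0465, 0.004], [0.023, 0.0372, 0.0591]] t 19.7417
False [ 0.0499 -0.003   0.073 ] n 1.03 z 0.46
False [ 0.0394 -0.003   0.073 ] n -0.39 z 0.21
False [ 0.0293 -0.003   0.073 ] n 0.12 z -0.42
False [ 0.0193 -0.003   0.073 ] n 0.29 z -0.51
False [ 0.0093 -0.003   0.073 ] n 0.57 z 0.35
False [-0.0007 -0.0031  0.073 ] n 1.1 z 0.12
False [-0.0107 -0.0031  0.073 ] n -0.26 z -0.7
False [-0.0207 -0.0031  0.073 ] n 0.45 z 0.09
False [-0.0287 -0.003   0.073 ] n 0.33 z -0.11
23.5
```

View pics/p6.png

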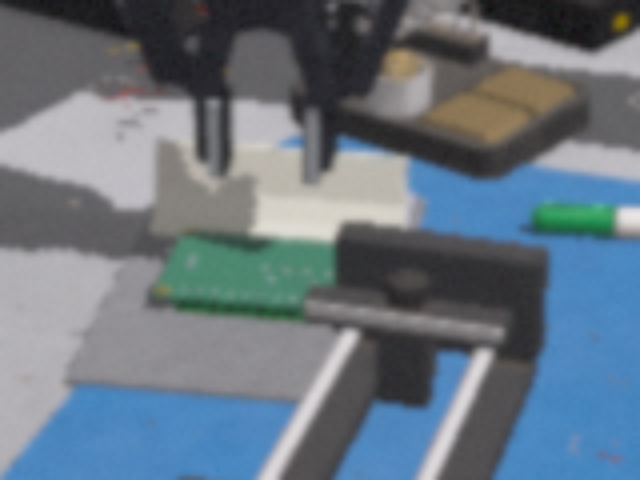

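The board lies solder side up on the plate at (160-340, 235-310), just before the stop. I'll lift clear, check flatness, position and the bystanders, then hand in.

Run:
```python
from h import *
move_l(W(-.03,-.003,.2),feed=.2); move_l(W(-.08,0,.25),feed=.2)
sleep(.3); s=sense(); w,d=camera("wrist"); P=cloud(cam("wrist",s),d); q=(P-O)@np.column_stack([n,a,[0,0,1]])
m=((boardmask(w)>0)&(d>0)&(abs(q[:,:,1])<.07)&(abs(q[:,:,0]+.04)<.06)&(q[:,:,2]<.02)); b=q[m]
f=b[b[:,2]>.006]; v=np.linalg.svd(f-f.mean(0),full_matrices=False)[2][2]
print("rect",cv2.minAreaRect(b[:,:2].astype(np.float32)),"h",np.percentile(b[:,2],[3,50,97]).round(4),"tilt",np.arccos(abs(v[2])),s["wrist_force"].round(2),s["time_s"])
z0=np.load("pics/scene0.npz")["im"]; z1=camera("scene")[0]
for nm,(x0,x1,y0,y1) in dict(pen=(390,460,208,232),tin=(376,394,231,242),reel=(195,245,255,312)).items(): print(nm,cv2.phaseCorrelate(*[cv2.cvtColor(i[y0:y1,x0:x1],cv2.COLOR_RGB2GRAY).astype(np.float32) for i in (z0,z1)]))
ok=m.sum()>500 and np.arccos(abs(v[2]))<.1 and abs(np.median(b[:,2])-.009)<.004
if ok: finish_job(); print("handed in")
```

```text
rect ((-0.041936930269002914, -0.002940252423286438), (0.06489424407482147, 0.09121210128068924), 0.05242219194769859) h [0.0071 0.0087 0.0101] tilt 0.0011423907516585235 [-0.35 -0.57  0.83] 25.0833
pen ((0.07012258049983444, -0.035911821159389845), 0.9683751375586899)
tin ((0.21870242713913868, 0.1460530553283066), 0.981628876041483)
reel ((-0.06278226718575652, -0.00813771797868057), 1.0033152287801106)
the job is handed in; nothing more can be done
handed in
```

The board is turned over: I pushed it up the stop until it leaned there, then tipped it back from behind. The job was handed in at about 25 s of the 51 s allowed; no verdict is reported.

**Leaning:** with the fingers withdrawn, the board stood by itself at 1.17–1.18 rad. Its top edge was 59 mm above the plate.

**Final check:**
- **Board:** it lies solder side up with a tilt of about 0.001 rad. Its centre is at (-42, -3) mm in the stop's frame and its upper surface is about 9 mm above the plate, all within the limits.
- **Robot:** the gripper is clear of everything.
- **Bystanders:** the pen, the tin and the reel each shifted less than 0.3 pixel in the scene camera.

**What went wrong on the way:**
- **Blocked first push:** it stopped after 4 mm, most likely with the finger linkage against the black fixture's end block. The 20 N force stop triggered once, and 12 N was read on the retry. I narrowed the gap to 20 mm, shifted 11 mm away from the fixture and repeated the push. I did not check whether the fixture moved.
- **Unreliable tilt readings:** those taken while the fingers covered the board (0.35–1.04 rad) disagreed with each other, so I ignored them and used only the clear views.

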